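# Check the print's register with square and magnifier

## Task

Check where the print sits on the panel: lay the engineer's square down on the base plate with its stock flush against the panel's near edge (the edge towards the robot) and its blade lying out over the panel, one long edge of the blade running close beside the printed register cross (within 15 mm of its centre) without covering the centre, and let go of the square. Then draw the magnifier by its handle out of its leaning holder, turn it so that the lens is level, and finish still holding it there, in the air and still, with the lens centred over the cross about 80 mm above the panel. Do not let the magnifier touch the panel, and leave the other things on the bench where they are.

Things in the scene. Friction and masses are not known exactly. Their poses are not given: they have to be found in the camera images.
- bed: Aluminium vacuum base plate lying on the bench, fixed: 300 (its x) x 360 (its y) x 12 mm thick. Origin at the centre of its underside, z up.
- panel: White printed panel held fixed on the base plate by vacuum: 140 (its x) x 220 (its y) x 6 mm thick, so its face is 18 mm above the bench. Origin at the centre of its underside (12 mm above the bench), z up, its x axis points away from the robot; the near edge is the long side at x = -70 mm.
- panel_edge (a point): Middle of the panel's near long edge, on its top face; axes as the panel's: x away from the robot into the panel, y along the edge.
- register_mark (a point): Centre of the printed register cross with a circle round it (22 mm across), on the panel's top face 40 mm in from the near edge; axes as the panel's.
- square_stock (a point): Centre, half-way up, of the stock (thick arm) of the loose steel engineer's square, which starts lying flat on the bench, 0.32 kg. Stock 22 (x) x 100 (y) x 18 mm (z up); its +x face goes against the panel edge. Standing on the base plate, its top 12 mm are above the panel's face, so fingers that hold only this part (tips 7 to 9 mm above its underside) pass over the panel.
- square_blade (a point): Middle of the square's thin blade, 100 (x) x 22 (y) x 2.5 mm, same axes. It leaves the stock's +x face at its -y end: x = 11 to 111 mm, y = -50 (outer edge, even with the stock's end) to -28 mm (inner edge) from the stock's centre. Its underside is 7.75 mm above what the stock stands on, so it clears the 6 mm panel.
- square: The same square: origin under the stock's centre, same axes. Its centre of mass is 6 mm to +x and 4 mm to -y of the stock's centre.
- holder: Grey sheet-steel bench holder, fixed, base 125 (its x) x 90 mm, carrying an open-topped sleeve that leans 45 degrees: it rises along +x and +z of the holder. Sleeve outside 27 mm (y) x 21 mm, pocket 55 mm deep. Origin at the centre of its underside, z up.
- holder_mouth (a point): Centre of the sleeve's mouth (69 mm above the bench); the magnifier is drawn out from here along the 45 degree slope, at least 55 mm to come free.
- magnifier_handle (a point): Middle of the free part of the straight handle of the loose hand magnifier (0.14 kg) that stands lens up in the holder's sleeve: 85 mm from its butt, 30 mm above the mouth, 30 mm below the handle's end. x along the handle to the lens (in the holder 45 degrees up), z square to the lens (in the holder up and back, 45 degrees), y across. Handle 20 mm wide (y), 14 mm thick (z); fingers close along y.
- magnifier_lens (a point): Centre of the magnifier's lens, 73 mm from the handle point along its x; same axes. The rim is 84 mm across and 9 mm thick.
- magnifier: The same magnifier: origin at the butt of the handle on its centre line, same axes. Handle 115 mm long, 55 mm of it in the pocket with 1 mm play all round. Centre of mass about 30 mm from the handle point towards the lens.
- ink_tin: Bystander, to be left where it is: closed ink tin, round, 74 mm across and 75 mm tall. Origin on its underside.
- tape_roll: Bystander, to be left where it is: roll of tape lying flat, 100 mm across and 48 mm tall. Origin on its underside.
- ink_knife: Bystander, to be left where it is: ink knife (spatula) lying flat, 220 mm long. Origin on its underside.
- steel_cup: Bystander, to be left where it is: open steel cup, 72 mm across and 100 mm tall. Origin on its underside.
- squeeze_bottle: Bystander, to be left where it is: squeeze bottle, 60 mm across and 160 mm tall. Origin on its underside.
- ink_jar: Bystander, to be left where it is: small closed jar, 68 mm across and 70 mm tall. Origin on its underside.
Not all that is in view belongs to the job. Leave any red look-alike of the square alone.

How it is judged:
By the outcome, as a careful person would: the job done as asked, in the order asked, and still so for the second after the job is handed in, while the arm keeps its last pose, push and grip.
It also fails if it takes over 54 s, if anything falls off the work surface, if the arm or the gripper's body presses on something with over 40 N, if the wrist force passes 120 N, or if a joint passes its speed limit or range.

## Robot

A 6-joint arm with a two-finger parallel gripper is mounted at the origin on the work surface. World frame = base frame: x ahead of the robot, y to its left, z up, the work surface at z = 0. Lengths are in m, angles in rad, forces in N, time in s.
With the tool pointing down it reaches from about 0.4 to 0.825 m from the base axis. Payload 7 kg.
Tool frame: the origin (TCP) lies between the finger pads; the fingertips stand 11 mm ahead of it and the grasp point (between the pads) lies 8 mm behind it (arm.tips_ahead is the distance from the TCP to the fingertips, in m); z points along the fingers, x is the direction in which the jaws open and shut, and the axes are right-handed (so a half turn about z gives the same grasp; the last joint's range is limited). The gripper opens to 88 mm and grips with 3 to 60 N. Pads are 19 mm wide; open, the fingers measure 130 mm over their backs; the gripper's body (78 mm by 193 mm) begins 47 mm behind the grasp point.
Start: joints at [-0.972, 0.359, 0.012, 0, -1.224, -0.288], TCP at [0.206, -0.643, 0.238] pointing down, gripper open.
Joint ranges: [-3.07, 3.07], [-1.43, 2.12], [-1.02, 1.25], [-3.03, 1.67], [-3.05, -0], [-3.03, 3.03]. Speed limits (rad/s): [2.39, 2.39, 3.01, 3.14, 3.14, 3.14].

## Interface

Orientations are given as [roll, pitch, yaw] about the fixed x, y, z axes, in that order (R = Rz(yaw) Ry(pitch) Rx(roll)).
In Python, from station import arm, optics, finder gives the robot as it stands. The module is installed in compiled form; this text tells all that it offers.
- The arm moves only by the tool apply_moves, never from a script. Its argument "increments" is one flat list of numbers, 6 for each row, row after row: the shift along the world's x, y, z in m, then the turn, a rotation vector about the world's x, y, z in rad. In form: [tx, ty, tz, rx, ry, rz, tx, ty, tz, rx, ry, rz, ...]. A call has 1 to 20 rows; each row shifts and turns the pose as measured when the row begins; what a row does not reach is not made up. A row lasts 1/12 s, in which the tool goes at most 41.7 mm and 7.16 degrees, less where a joint would pass 70% of its speed; a pose out of reach is approached as far as the arm can. A call with a gripper value outside its range is refused whole. "hand" is the closure, from 0 (fully open) to 1 (shut), set as the call begins (left out, the last holds). The fingers move at their own pace and stop on an object; "force" is the grip in N (left out, the last holds). Time passes only in rows, so rows that do not move let the fingers close. It gives the time, the measured TCP pose, the force and the opening at its end, in the units of the state.
- arm.get_state(): the state, without advancing time (a new reading comes with each control period).
- optics.grab_frame(name): name is "scene" or "top"; returns the picture (384x512x3 uint8, red, green, blue); there is no depth.
- optics.camera_model(name): a dict with "fx", "fy", "cx", "cy" (pixels), "world_to_cam" (4x4, takes a point from world to camera coordinates). Camera axes: x right, y up, looking along -z (the intrinsics and any distortion apply to the point x, -y, -z); pixel columns grow to the right and rows downward; lengths in m; the calibration is good to about 2 mm. A picture is of the moment at which its call begins. camera_model takes no time and is no camera call.
- arm.job_done(): hands the job in, once; it reports no verdict.
Trained networks look in the newest picture that a camera, given by its name, has taken for a name from the list of things; names that differ only in an ending like _2 or _b are one class to them, and where a whole thing is asked for, a point or a joint stands for the part that bears it (a point fixed in the world has none). Each returns a list of dicts, best first, with "conf" (0 to 1); they miss things now and then, are a little off and sometimes report something else, mostly with a low value. They report only what shows in the picture. A call takes as long as a camera call. They do not tell look-alikes from the thing itself.
- finder.find_in(camera, name): "box" ([left, top, right, bottom] in pixels, round what is visible of it).
- finder.landmark_of(camera, name): "point" ([column, row] in pixels: a listed point, or the origin of a listed thing).
The state is a dict: "t": time; "q": joint angles; "qd": joint speeds; "joint_efforts": joint torques, N m; "eef_pos": TCP position; "ee_rot": TCP orientation; "force": force on the tool from outside, world axes, zero at the start; "moment": the same for the moment, N m; "width": finger opening in m.
Only numpy, scipy, OpenCV 4.12 (cv2) and the standard library are available. Lean on these libraries where they do the work, as an engineer would, in place of code of your own. Each camera call takes 0.05 s, during which the arm holds its last target. There are 200 camera calls.

## Working session

There is one attempt and no reset: what is moved stays moved. The work goes in short steps, Python scripts to look and compute and a tool call to move; the robot and the scene stay as the last step left them, time stands still between calls to the robot, and variables do not carry over. Pictures are saved under pics/ and viewed, about 8 in all and at most 12, crops included, and the job is handed in when it is done.

Besides the shell and the picture viewer there is one more tool, called after "Call:" as name(argument=value, ...) on one line, values as JSON. apply_moves: Moves the arm, as the interface text tells. Its arguments: {"type":"object","properties":{"increments":{"type":"array"},"hand":{"type":"number"},"force":{"type":"number"}},"required":["increments"]}

```bash
mkdir -p pics; python3 - <<'E'
from station import arm, optics, finder
import cv2, numpy as np
for n in ("scene","top"):
    f=optics.grab_frame(n); cv2.imwrite(f"pics/{n}0.png",f[:,:,::-1])
    m=optics.camera_model(n); print(n,{k:np.round(np.array(v),4).tolist() for k,v in m.items()})
    for t in ["panel_edge","register_mark","square_stock","square_blade","holder_mouth","magnifier_handle","magnifier_lens","holder","panel","bed"]:
        print(t,[(np.round(d["point"],1).tolist(),round(d["conf"],2)) for d in finder.landmark_of(n,t)][:4])
print(arm.get_state())
a=cv2.imread("pics/scene0.png");b=cv2.imread("pics/top0.png")
E
```

```text
scene {'fx': 375.8066, 'fy': 375.8066, 'cx': 253.7199, 'cy': 194.8256, 'world_to_cam': [[0.5769, 0.8167, 0.0122, -0.2997], [-0.614, 0.4237, 0.6659, 0.2597], [0.5387, -0.3916, 0.7459, -1.7083], [0.0, 0.0, 0.0, 1.0]]}
panel_edge [([255.4, 203.2], 0.63)]
register_mark [([260.6, 209.6], 0.67)]
square_stock [([307.7, 140.2], 0.6), ([318.9, 176.5], 0.49), ([170.1, 251.0], 0.36), ([259.1, 215.2], 0.23)]
square_blade [([291.8, 142.4], 0.64), ([323.8, 184.5], 0.62)]
holder_mouth [([167.8, 244.2], 0.59)]
magnifier_handle [([168.3, 240.6], 0.59)]
magnifier_lens [([175.9, 247.6], 0.79)]
holder [([168.2, 251.2], 0.62), ([256.8, 201.5], 0.53)]
panel [([272.3, 214.2], 0.89)]
bed [([261.7, 220.9], 0.77), ([164.2, 251.9], 0.34)]
top {'fx': 401.8324, 'fy': 401.8324, 'cx': 259.9125, 'cy': 194.8582, 'world_to_cam': [[-0.0314, -0.9995, -0.0048, 0.0121], [0.9751, -0.0317, 0.2194, -0.5531], [-0.2194, 0.0023, 0.9756, -1.5312], [0.0, 0.0, 0.0, 1.0]]}
panel_edge [([252.5, 207.2], 0.75), ([185.3, 190.7], 0.62)]
register_mark [([255.7, 195.6], 0.72), ([385.2, 192.0], 0.59), ([349.1, 215.3], 0.5)]
square_stock [
[... 310 characters left out ...]
panel [([177.8, 210.9], 0.4)]
bed []
{'t': 1.1, 'q': array([-9.71891071e-01,  3.58595802e-01,  1.18866078e-02, -1.36143758e-05,
       -1.22407714e+00, -2.88089396e-01]), 'qd': array([ 7.20047517e-05, -3.08316400e-04,  3.82139783e-04,  6.42930007e-04,
        1.54862224e-03, -7.90054982e-04]), 'joint_efforts': array([-4.80068156e-04, -5.82399881e+01,  2.93311644e+01,  7.00270906e+00,
        1.25372247e-02,  4.02032583e-06]), 'eef_pos': array([ 0.20641179, -0.64264145,  0.23755567]), 'ee_rot': array([3.14157754e+00, 5.94193038e-06, 1.88160756e+00]), 'force': array([-0.89527436, -0.31055526, -0.32026375]), 'moment': array([-0.01609308,  0.06404881,  0.01357077]), 'width': 0.08739597393722207}
```

View pics/top0.png

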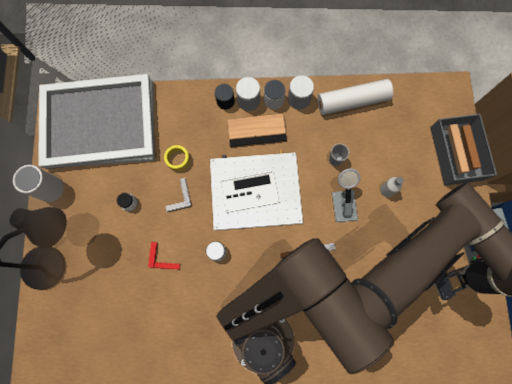

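View pics/scene0.png

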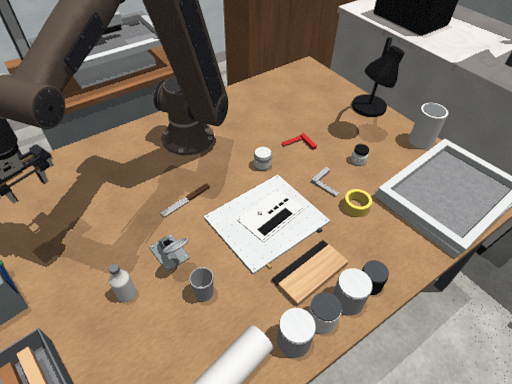

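The top view shows the steel square at about (180,198), its red look-alike at (160,258), the panel at about (250,192) with the cross near (258,197), and the magnifier and holder at (347,195). Candidates for the square are steel (180,198) and red (160,258); I choose the steel one and will check it in one crop montage.

```bash
cat > h.py <<'E'
import numpy as np, cv2
from station import arm, optics, finder
from scipy.optimize import least_squares
def proj(n,P):
    m=optics.camera_model(n);T=np.array(m["world_to_cam"]);P=np.atleast_2d(P)
    c=P@T[:3,:3].T+T[:3,3]
    return np.c_[m["cx"]+m["fx"]*c[:,0]/-c[:,2], m["cy"]-m["fy"]*c[:,1]/-c[:,2]]
def ray(n,uv):
    m=optics.camera_model(n);T=np.array(m["world_to_cam"]);R=T[:3,:3]
    d=R.T@np.array([(uv[0]-m["cx"])/m["fx"],-(uv[1]-m["cy"])/m["fy"],-1.]); return -R.T@T[:3,3],d
def onz(n,uv,z):
    o,d=ray(n,uv); return o+d*(z-o[2])/d[2]
def tri(a,b):  # a top uv, b scene uv
    o1,d1=ray("top",a);o2,d2=ray("scene",b)
    s=np.linalg.lstsq(np.c_[d1,-d2],o2-o1,rcond=None)[0]
    p,q=o1+s[0]*d1,o2+s[1]*d2
    return (p+q)/2,np.linalg.norm(p-q)
def crop(f,x,y,w,h,s):
    return cv2.resize(f[y:y+h,x:x+w],None,fx=s,fy=s,interpolation=cv2.INTER_CUBIC)
E
python3 - <<'E'
from h import *
t=cv2.imread("pics/top0.png");s=cv2.imread("pics/scene0.png")
a=crop(t,200,145,110,90,4.5); b=crop(t,160,172,40,45,4.5) ; c=crop(t,325,162,50,65,4.5)
d=crop(s,195,170,140,100,4.5); e=crop(s,300,160,50,40,3.2);g=crop(s,145,225,50,48,3.2)
W=np.zeros((600,800,3),np.uint8)
def put(i,x,y):
    h,w=i.shape[:2];h=min(h,600-y);w=min(w,800-x);W[y:y+h,x:x+w]=i[:h,:w]
a=crop(t,203,148,104,86,4);b=crop(t,160,172,36,44,4);c=crop(t,326,162,50,64,4)
d=crop(s,200,175,135,95,3);e=crop(s,305,162,38,38,5);g=crop(s,145,228,48,48,4)
put(a,0,0);put(b,420,0);put(c,580,0);put(d,0,350-5);put(e,410,350);put(g,608,400)
cv2.imwrite("pics/m.png",W)
E
```

```text
(no output)
```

View pics/m.png

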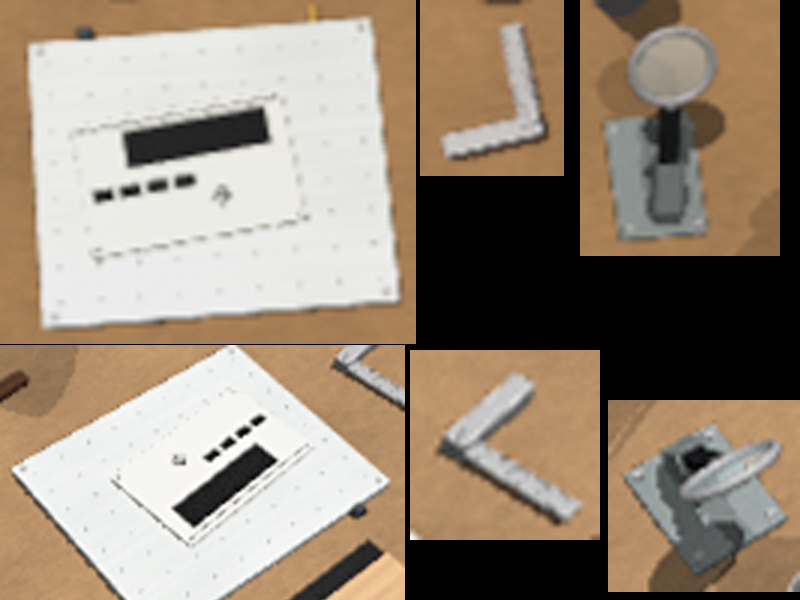

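The crop shows the steel square with its corner at about top pixel (190,204). The blade (long thin arm) runs to about +x and the thick stock to +y, so it matches the description; the red one stays untouched. Next I fit the poses.

```bash
cat > fit.py <<'E'
from h import *
from scipy.optimize import minimize
def R2(y): return np.array([[np.cos(y),-np.sin(y)],[np.sin(y),np.cos(y)]])
def box(x0,x1,y0,y1,z0,z1): return np.array([[x,y,z] for x in(x0,x1) for y in(y0,y1) for z in(z0,z1)])*1e-3
SQ=[box(-11,11,-50,50,0,18),box(11,111,-50,-28,7.75,10.25)]
def place(P,p,z=0):
    return np.c_[P[:,:2]@R2(p[2]).T+p[:2],P[:,2]+z]
S=8
def sil(n,boxes,p,r,z=0):
    x,y,w,h=r;m=np.zeros((h*S,w*S),np.uint8)
    for b in boxes:
        uv=(proj(n,place(b,p,z))-[x,y]+.5)*S
        cv2.fillConvexPoly(m,cv2.convexHull(np.round(uv).astype(np.int32)),255)
    return cv2.resize(m,(w,h),interpolation=cv2.INTER_AREA)/255.
def sqfit(fr,rects,p0,z=0,maskf=None):
    obs={}
    for n,r in rects.items():
        x,y,w,h=r;c=fr[n][y:y+h,x:x+w].astype(float)
        # grey-ness: wood is strongly red>blue
        sat=(c[...,0]-c[...,2])/(c.max(2)+1)
        obs[n]=np.clip((0.38-sat)/0.28,0,1)
        if maskf: obs[n]*=maskf(n,c)
    def cost(v,ns=rects):
        p=p0+v*[.01,.01,.1]
        return sum(((sil(n,SQ,p,rects[n],z)-obs[n])**2).sum() for n in ns)
    out=[]
    for ns in (list(rects),)+tuple([n] for n in rects):
        o=minimize(cost,np.zeros(3),args=(ns,),method="Nelder-Mead",options=dict(initial_simplex=[[0,0,0],[1,0,0],[0,1,0],[0,0,1]],xatol=.01,fatol=.01))
        out.append((p0+o.x*[.01,.01,.1],o.fun)); print(ns,np.round(out[-1][0],4),round(o.fun,2))
    return out[0][0]
E
python3 - <<'E'
from fit import *
fr={n:cv2.imread(f"pics/{n}0.png")[:,:,::-1] for n in("top","scene")}
c=onz("top",[191,205],.01)[:2]; e=onz("top",[170,208.5],.01)[:2]
d=e-c; yaw=np.arctan2(d[1],d[0])-np.pi/2
p0=np.r_[c+R2(yaw)@[.011,.05],yaw]; print("p0",p0)
sqfit(fr,{"top":(160,172,36,44),"scene":(305,162,38,38)},p0)
# panel
tc=np.array([[72,133],[280,95],[308,218],[97,257]])/4+[203,148]
mk=np.array([222,196])/4+[203,148]
mod=np.array([[70,110,6],[70,-110,6],[-70,-110,6],[-70,110,6]])*1e-3
f=lambda p:(proj("top",place(mod,p,.012))-tc).ravel()
o=least_squares(f,[.55,.03,.18]);print("panel",o.x,np.round(o.fun,1))
bc=np.array([[28,42],[372,18],[399,301],[43,327]])/4+[203,148]
bm=np.array([[150,180,12],[150,-180,12],[-150,-180,12],[-150,180,12]])*1e-3
o2=least_squares(lambda p:(proj("top",place(bm,p))-bc).ravel(),[.55,.03,0]);print("bed",o2.x,np.round(o2.fun,1))
sc=lambda a:np.array(a)/3+[200,175]-[0,345/3]
print("panel corners in scene crop",(proj("scene",place(mod,o.x,.012))-[200,175])*3+[0,345])
print("bed",(proj("scene",place(bm,o2.x))-[200,175])*3+[0,345])
ms=sc([180,460]);print("mark tri",tri(mk,ms),"mark top",onz("top",mk,.018),"scene",onz("scene",ms,.018))
print("lens",tri([349.2,178.4],[175.6,246]))
hc=np.array([[605,118],[620,240],[708,235]])/4+[326-145,162]
for u in hc: print("holder corner",onz("top",u,.003))
for a,b in(([345.6,195],[168.3,240.6]),([348.4,205.1],[167.8,244.2])):print(tri(a,b))
E
```

```text
p0 [0.53564518 0.32727981 0.1368188 ]
['top', 'scene'] [0.5297 0.3294 0.2081] 36.95
['top'] [0.5315 0.3299 0.2036] 3.32
['scene'] [0.5268 0.3289 0.2126] 7.87
panel [0.5772415  0.032865   0.16147815] [-0.1 -0.8  0.4 -1.2  0.2  0.7 -0.4  1.2]
bed [0.58410701 0.01120288 0.04157793] [ 0.1  0.  -0.  -0.1  0.1 -0.  -0.2  0. ]
panel corners in scene crop [[310.71056072 444.00761687]
 [187.70776793 544.87779889]
 [106.15969898 476.558405  ]
 [229.44371817 384.95558267]]
bed [[389.55675959 481.65653312]
 [157.04594061 638.32151267]
 [  9.31047242 467.34605232]
 [232.47708367 343.10649801]]
mark tri (array([0.55511133, 0.00151691, 0.01735557]), np.float64(0.00283706174187212)) mark top [5.54235413e-01 2.92022772e-04 1.80000000e-02] scene [0.55612502 0.00249921 0.018     ]
lens (array([ 0.58940464, -0.34577388,  0.13775139]), np.float64(0.0016856539737897605))
holder corner [ 0.57083348 -0.30384651  0.003     ]
holder corner [ 0.44380239 -0.31001788  0.003     ]
holder corner [ 0.44603949 -0.39934295  0.003     ]
(array([ 0.53200065, -0.34190643,  0.09654201]), np.float64(0.01061809672185104))
(array([ 0.50497881, -0.35041191,  0.04895631]), np.float64(0.010508364021074515))
```

```bash
python3 - <<'E'
from fit import *
t=cv2.imread("pics/top0.png");s=cv2.imread("pics/scene0.png")
a=crop(t,216,166,70,52,6);b=crop(s,230,184,80,66,6)
W=np.zeros((600,800,3),np.uint8)
st=lambda i:np.clip((i.astype(float)-130)*2,0,255).astype(np.uint8)
a=st(a);b=st(b)
W[:312,:420]=a; W[200:596,320:800]=np.where(np.ones_like(b),b,0)
W[:312,:420]=a if False else W[:312,:420]
W2=np.zeros((600,800,3),np.uint8);a=crop(t,216,166,70,52,5.5);b=crop(s,232,188,75,60,5.5)
a=st(a);b=st(b);W2[:a.shape[0],:a.shape[1]]=a;W2[-b.shape[0]:,-b.shape[1]:]=b
W2[:a.shape[0],:a.shape[1]]=np.maximum(W2[:a.shape[0],:a.shape[1]],0)
print(a.shape,b.shape)
cv2.imwrite("pics/p.png",W2)
E
```

```text
(286, 385, 3) (330, 412, 3)
```

View pics/p.png

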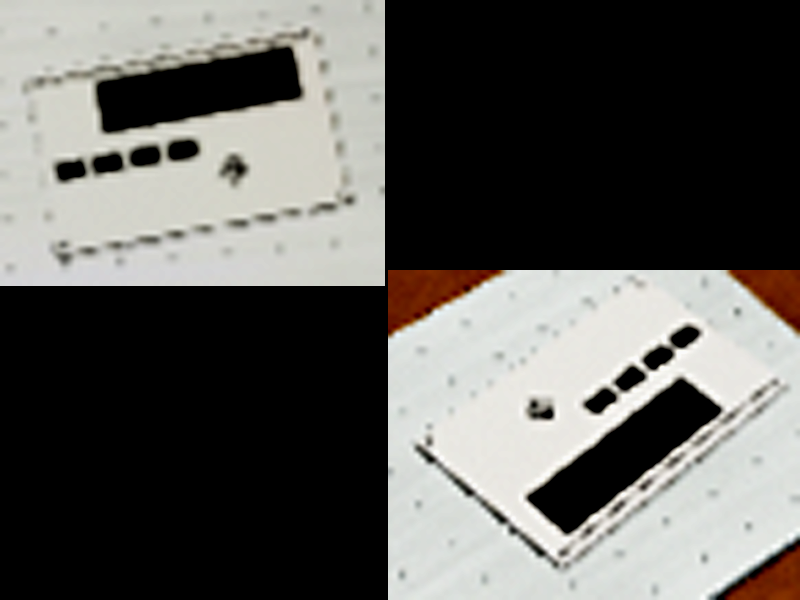

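```bash
python3 - <<'E'
from fit import *
tc=np.array([[30,84],[308,33],[348,202],[62,252]])/5.5+[216,166]-.4
sc=(np.array([[780,381],[560,550],[417,442],[640,281]])-[388,270])/5.5+[232,188]-.4
mt=np.array([234,169])/5.5+[216,166]-.4; ms=(np.array([541,408])-[388,270])/5.5+[232,188]-.4
for n,c in(("top",tc),("scene",sc)):
    P=np.array([onz(n,u,.018) for u in c]);print(n,np.round(P[:,:2],4).tolist(),[round(np.linalg.norm(P[i]-P[i-1]),4) for i in range(4)])
mod=np.array([[70,110,6],[70,-110,6],[-70,-110,6],[-70,110,6]])*1e-3
def f(p,ns):
    P=np.r_[place(mod,p[:3],.012),place(np.array([[-.03,p[3],.006]]),p[:3],.012)]
    return np.concatenate([(proj(n,P)-np.r_[c,[m]]).ravel() for n,c,m in(("top",tc,mt),("scene",sc,ms)) if n in ns])
for ns in(["top","scene"],["top"],["scene"]):
    o=least_squares(f,[.57,.03,.17,-.02],args=(ns,),loss="soft_l1");p=o.x
    print(ns,np.round(p,4),"edge",np.round(p[:2]+R2(p[2])@[-.07,0],4),"mark",np.round(p[:2]+R2(p[2])@[-.03,p[3]],4));print(np.round(f(p,ns),1))
print(tri(mt,ms),onz("top",mt,.018),onz("scene",ms,.018))
E
```

```text
top [[0.627, 0.152], [0.6598, -0.057], [0.5294, -0.0816], [0.4988, 0.1298]] [np.float64(0.1301), np.float64(0.2116), np.float64(0.1326), np.float64(0.2136)]
scene [[0.6263, 0.1512], [0.6539, -0.0558], [0.529, -0.0825], [0.498, 0.129]] [np.float64(0.1302), np.float64(0.2088), np.float64(0.1278), np.float64(0.2138)]
['top', 'scene'] [ 0.5784  0.0354  0.1602 -0.0292] edge [0.5093 0.0243] mark [0.5534 0.0018]
[-0.8 -0.7  1.2 -1.3  0.7  0.6 -0.7  1.7 -0.   0.9  1.4  0.2  0.4  3.
 -0.7 -0.2 -0.2 -1.4  0.   0.3]
['top'] [ 0.5797  0.0359  0.1658 -0.03  ] edge [0.5107 0.0243] mark [0.5551 0.0014]
[-1.  -0.8  0.9 -1.7  0.6  0.1 -0.7  1.6  0.1  0.5]
['scene'] [ 0.5773  0.0355  0.1569 -0.0286] edge [0.5082 0.0246] mark [0.5522 0.0025]
[ 1.3  0.   0.2  2.7 -0.9 -0.5 -0.2 -1.5 -0.  -0. ]
(array([0.55567493, 0.0009698 , 0.02257177]), np.float64(0.001546253108439565)) [0.55708466 0.00164866 0.018     ] [0.55240556 0.00251691 0.018     ]
```

```bash
python3 - <<'E'
from fit import *
tc=np.array([[30,84],[308,33],[348,202],[62,252]])/5.5+[216,166]-.4
sc=(np.array([[780,381],[560,550],[417,442],[640,281]])-[388,270])/5.5+[232,188]-.4
mt=np.array([234,169])/5.5+[216,166]-.4; ms=(np.array([541,408])-[388,270])/5.5+[232,188]-.4
mod=np.array([[66,106,6],[66,-106,6],[-66,-106,6],[-66,106,6]])*1e-3
def f(p,ns):
    P=np.r_[place(mod,p[:3],.012),place(np.array([[-.03,p[3],.006]]),p[:3],.012)]
    return np.concatenate([(proj(n,P)-np.r_[c,[m]]).ravel() for n,c,m in(("top",tc,mt),("scene",sc,ms)) if n in ns])
for ns in(["top","scene"],["top"],["scene"]):
    o=least_squares(f,[.57,.03,.17,-.02],args=(ns,),loss="soft_l1");p=o.x
    print(ns,np.round(p,4),"edge",np.round(p[:2]+R2(p[2])@[-.07,0],4),"mark",np.round(p[:2]+R2(p[2])@[-.03,p[3]],4));print(np.round(f(p,ns),1))
E
```

```text
['top', 'scene'] [ 0.5783  0.0354  0.156  -0.0293] edge [0.5091 0.0245] mark [0.5532 0.0018]
[ 0.4 -0.   0.5 -0.1 -0.5 -0.  -0.   0.5 -0.   0.9 -0.1  0.2  0.3  1.6
  0.8 -0.3 -0.  -0.3 -0.   0.2]
['top'] [ 0.5794  0.0359  0.1591 -0.0302] edge [0.5102 0.0248] mark [0.5545 0.0013]
[ 0.2 -0.2  0.3 -0.4 -0.6 -0.4 -0.1  0.3  0.1  0.6]
['scene'] [ 0.5771  0.0353  0.1529 -0.0285] edge [0.508  0.0247] mark [0.5518 0.0026]
[-0.2  0.1 -0.1  1.4  0.6 -0.5 -0.1 -0.5 -0.1 -0.1]
```

Panel fit: yaw 0.156, edge middle (0.509, 0.0245), mark (0.554, 0.0015). The square's stock is at (0.530, 0.329), yaw 0.207. I move over to the square.

Call:
apply_moves(increments=[0.0245,0.0285,0.001,0,0,0.05,0.0245,0.0285,0.001,0,0,0.05,0.0245,0.0285,0.001,0,0,0.05,0.0245,0.0285,0.001,0,0,0.05,0.0245,0.0285,0.001,0,0,0.05,0.0245,0.0285,0.001,0,0,0.05,0.0245,0.0285,0.001,0,0,0.05,0.0245,0.0285,0.001,0,0,0.05,0.0245,0.0285,0.001,0,0,0.05,0.0245,0.0285,0.001,0,0,0.05,0.0245,0.0285,0.001,0,0,0.05,0.0245,0.0285,0.001,0,0,0.05,0.002,0.037,0,0,0,0.05,0.002,0.037,0,0,0,0.05,0.002,0.037,0,0,0,0.05,0.002,0.037,0,0,0,0.05,0.002,0.037,0,0,0,0.05,0.002,0.037,0,0,0,0.05,0.002,0.037,0,0,0,0.05,0.002,0.037,0,0,0,0.05], hand=0.3)

```text
t: 2.77
eef_pos: [0.5245, 0.021, 0.2507]
ee_rot: [3.141, 0.006, 2.919]
force: [2.0, -0.1, -0.5]
width: 0.0613
```

Call:
apply_moves(increments=[0.0007,0.034,0,0,0,0.048,0.0007,0.034,0,0,0,0.048,0.0007,0.034,0,0,0,0.048,0.0007,0.034,0,0,0,0.048,0.0007,0.034,-0.01,0,0,0.048,0.0007,0.034,-0.01,0,0,0.048,0.0007,0.034,-0.02,0,0,0.048,0.0007,0.034,-0.03,0,0,0.048,0.0007,0.034,-0.03,0,0,0.048,0,0,-0.03,0,0,0,0,0,-0.03,0,0,0,0,0,-0.02,0,0,0,0,0,0,0,0,0])

```text
t: 3.85
eef_pos: [0.5289, 0.3461, 0.0749]
ee_rot: [3.133, 0.02, -2.894]
force: [-0.3, -1.5, -0.2]
width: 0.0614
```

```bash
python3 - <<'E'
from h import *
s=arm.get_state();print(s["eef_pos"],s["ee_rot"],s["width"],s["force"],s["t"])
t=optics.grab_frame("top")[:,:,::-1];c=optics.grab_frame("scene")[:,:,::-1]
W=np.hstack([crop(t,150,160,50,75,7),crop(c,290,135,60,75,7)]);cv2.imwrite("pics/g.png",W);print(W.shape)
E
```

```text
[0.52890996 0.3461091  0.07492762] [ 3.13310023  0.01981344 -2.8942    ] 0.06137410052835137 [-0.25855414 -1.45002209 -0.17317141] 3.85
(525, 770, 3)
```

View pics/g.png

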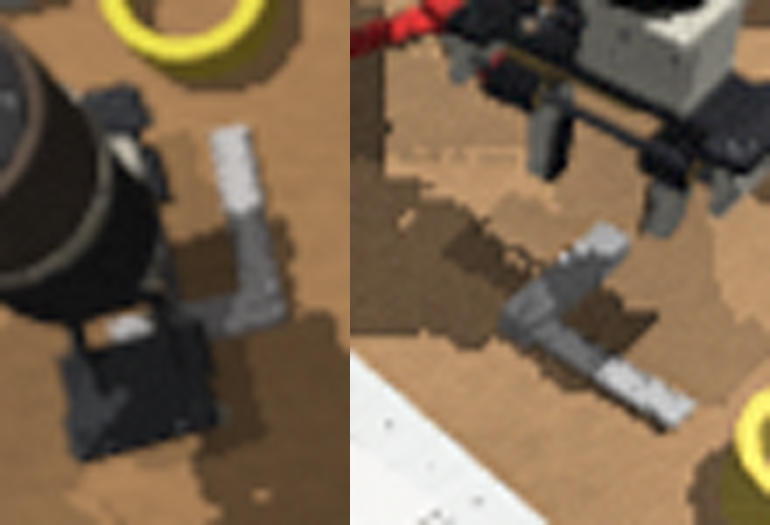

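The gripper is over the stock with the fingers astride it; it overshot y by 19 mm. I correct that and descend.

```bash
cat >> h.py <<'E'
from scipy.spatial.transform import Rotation as Ro
def to(pos,R):
    s=arm.get_state();c=Ro.from_euler("xyz",s["ee_rot"])
    if not isinstance(R,Ro): R=Ro.from_euler("xyz",R)
    print("d",np.round(np.array(pos)-s["eef_pos"],4),"rot",np.round((R*c.inv()).as_rotvec(),4),"F",np.round(s["force"],1),"w",round(s["width"],4),"t",s["t"])
E
python3 -c "
from h import *
to([.5304,.327,.019],[np.pi,0,.207+np.pi])"
```

```text
d [-0.0004 -0.0203 -0.06  ] rot [-0.0157  0.0213 -0.0409] F [0.3 0.4 0.2] w 0.0617 t 3.95
```

Call:
apply_moves(increments=[0,-0.01,-0.01,-0.008,0.01,-0.02,0,-0.01,-0.01,-0.008,0.011,-0.02,0,0,0,0,0,0])

```text
t: 4.2
eef_pos: [0.5331, 0.3276, 0.063]
ee_rot: [3.139, 0.005, -2.937]
force: [-0.8, 0.2, -0.7]
width: 0.0613
```

```bash
python3 -c "
from h import *
to([.5304,.327,.019],[np.pi,0,.207+np.pi])"
```

```text
d [-0.0027 -0.0006 -0.044 ] rot [-0.0037  0.0043  0.0023] F [-0.8  0.2 -0.7] w 0.0613 t 4.2
```

Call:
apply_moves(increments=[-0.001,0,-0.016,-0.002,0.002,0.001,-0.001,0,-0.014,-0.001,0.001,0.001,-0.0005,0,-0.008,0,0,0,0,0,-0.003,0,0,0,0,0,0,0,0,0,0,0,0,0,0,0])

```text
t: 4.7
eef_pos: [0.5346, 0.3267, 0.0264]
ee_rot: [3.136, 0.009, -2.94]
force: [0.3, -0.2, 0.1]
width: 0.0613
```

```bash
python3 -c "
from h import *
to([.5304,.327,.019],[np.pi,0,.207+np.pi])"
```

```text
d [-0.0042  0.0003 -0.0074] rot [-0.0068  0.0075  0.0055] F [ 0.3 -0.2  0.1] w 0.0613 t 4.7
```

Call:
apply_moves(increments=[-0.003,0,-0.005,-0.004,0.004,0.003,-0.002,0,-0.004,-0.003,0.004,0.002,0,0,0,0,0,0])

```text
t: 4.95
eef_pos: [0.5301, 0.3275, 0.0188]
ee_rot: [3.14, 0.001, -2.935]
force: [1.1, -1.3, 0.7]
width: 0.0611
```

```bash
python3 -c "
from h import *
to([.5304,.327,.019],[np.pi,0,.207+np.pi])"
```

```text
d [ 0.0003 -0.0005  0.0002] rot [-0.0015  0.001   0.0001] F [ 1.1 -1.3  0.7] w 0.0611 t 4.95
```

Now in place; I close the gripper.

Call:
apply_moves(increments=[0,0,0,0,0,0,0,0,0,0,0,0,0,0,0,0,0,0,0,0,0,0,0,0,0,0,0,0,0,0,0,0,0,0,0,0,0,0,0,0,0,0,0,0,0,0,0,0,0,0,0,0,0,0], hand=1, force=45)

```text
t: 5.7
eef_pos: [0.5302, 0.3282, 0.0194]
ee_rot: [3.14, 0.002, -2.934]
force: [-1.1, 0.2, -0.2]
width: 0.021
```

```bash
python3 -c "
from h import *
to([.5304,.327,.019],[np.pi,0,.207+np.pi])"
```

```text
d [ 0.0002 -0.0012 -0.0004] rot [-0.0022  0.0017 -0.0007] F [-1.1  0.2 -0.2] w 0.021 t 5.7
```

Call:
apply_moves(increments=[0,0,0.02,0,0,0,0,0,0.03,0,0,0,-0.004,-0.02,0.03,0,0,-0.005,-0.005,-0.03,0,0,0,-0.005,-0.005,-0.03,0,0,0,-0.005,-0.005,-0.03,0,0,0,-0.005,-0.005,-0.03,0,0,0,-0.005,-0.005,-0.03,0,0,0,-0.005,-0.005,-0.03,0,0,0,-0.005,-0.005,-0.03,0,0,0,-0.005,-0.005,-0.03,0,0,0,-0.005,-0.004,-0.02,0,0,0,-0.005,-0.002,-0.012,0,0,0,0,0,-0.006,0,0,0,0,0,0,0,0,0,0])

```text
t: 6.95
eef_pos: [0.4697, 0.0156, 0.0976]
ee_rot: [-3.141, -0.007, -2.987]
force: [-0.2, 0.0, -1.8]
width: 0.0213
```

```bash
python3 - <<'E'
from fit import *
to([.478,.009,.10],[np.pi,0,.156+np.pi])
s=arm.get_state()
fr={n:optics.grab_frame(n) for n in("top","scene")}
for n in fr: cv2.imwrite(f"pics/c_{n}.png",fr[n][:,:,::-1])
# held square, projected from the tool pose (stock centre = tool + R[0,.002])
y=s["ee_rot"][2]-np.pi
P=[place(b,np.r_[s["eef_pos"][:2]+R2(y)@[0,.002],y],s["eef_pos"][2]-.019) for b in SQ]
out=[]
for n,r in(("top",(215,155,70,85)),("scene",(215,165,70,85))):
    c=crop(fr[n][:,:,::-1],*r,5.5)
    uv=proj(n,P[1])
    for u in uv: cv2.circle(c,tuple(np.round((u-r[:2]+.5)*5.5).astype(int)),2,(0,0,255),-1)
    for u in proj(n,P[0]): cv2.circle(c,tuple(np.round((u-r[:2]+.5)*5.5).astype(int)),2,(0,255,0),-1)
    out.append(c)
cv2.imwrite("pics/h.png",np.hstack(out))
E
```

```text
d [ 0.0083 -0.0066  0.0024] rot [ 0.0014 -0.0069  0.0015] F [-0.2  0.  -1.8] w 0.0213 t 6.95
```

View pics/h.png

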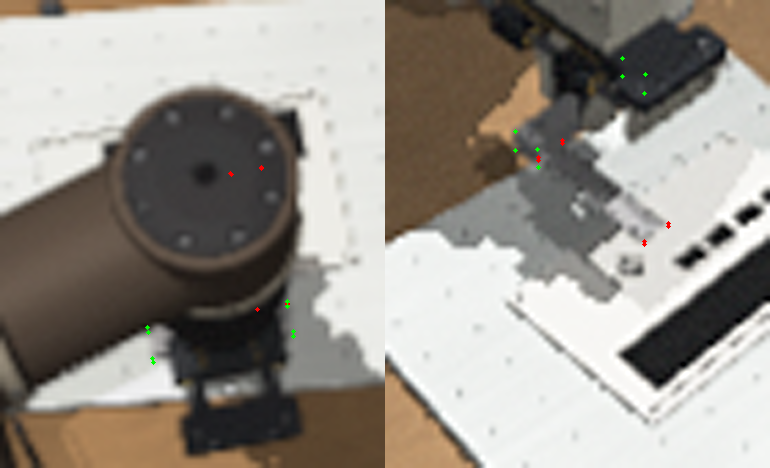

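The held square matches its prediction from the tool pose: in the scene view the blade tip is seen at (668,225) and predicted at (669,225). I lower it behind the edge.

Call:
apply_moves(increments=[0.01,-0.003,-0.015,0.001,-0.004,0.001,0.008,-0.002,-0.02,0,-0.004,0.001,0.002,0,-0.016,0,0,0,0,0,-0.008,0,0,0,0,0,0,0,0,0])

```text
t: 7.47
eef_pos: [0.4947, 0.0171, 0.0378]
ee_rot: [3.141, 0.008, -2.979]
force: [-0.9, 0.1, -2.6]
width: 0.0216
```

```bash
python3 -c "
from h import *
to([.490,.011,.032],[np.pi,0,.156+np.pi])"
```

```text
d [-0.0047 -0.0061 -0.0058] rot [-0.0019  0.0075 -0.007 ] F [-0.9  0.1 -2.6] w 0.0216 t 7.4667
```

Call:
apply_moves(increments=[-0.004,-0.006,-0.002,-0.001,0.006,-0.006,-0.002,-0.003,-0.002,-0.001,0.003,-0.003,0,0,0,0,0,0])

```text
t: 7.72
eef_pos: [0.4884, 0.009, 0.034]
ee_rot: [-3.141, -0.003, -2.986]
force: [-0.0, -0.5, -2.7]
width: 0.0215
```

```bash
python3 -c "
from h import *
to([.490,.011,.031],[np.pi,0,.156+np.pi])"
```

```text
d [ 0.0016  0.002  -0.003 ] rot [ 0.0008 -0.0031  0.0001] F [-0.  -0.5 -2.7] w 0.0215 t 7.7167
```

Call:
apply_moves(increments=[0.001,0.001,-0.002,0,-0.002,0,0,0.001,-0.002,0,-0.001,0,0,0,0,0,0,0])

```text
t: 7.97
eef_pos: [0.4904, 0.0112, 0.0317]
ee_rot: [-3.141, 0.003, -2.986]
force: [-0.3, 0.7, -2.7]
width: 0.0213
```

```bash
python3 -c "
from h import *
to([.490,.011,.031],[np.pi,0,.156+np.pi])"
```

```text
d [-0.0004 -0.0002 -0.0007] rot [-0.0002  0.0034  0.0001] F [-0.3  0.7 -2.7] w 0.0213 t 7.9667
```

Call:
apply_moves(increments=[0,0,-0.001,0,0.002,0,0,0,-0.001,0,0.001,0,0,0,0,0,0,0])

```text
t: 8.22
eef_pos: [0.4908, 0.0115, 0.0318]
ee_rot: [3.141, 0.002, -2.985]
force: [-0.6, 0.3, -2.6]
width: 0.0215
```

```bash
python3 -c "
from h import *
to([.4999,.0126,.031],[np.pi,0,.156+np.pi])"
```

```text
d [ 0.0091  0.0011 -0.0008] rot [-0.0007  0.0021 -0.0006] F [-0.6  0.3 -2.6] w 0.0215 t 8.2167
```

Call:
apply_moves(increments=[0.003,0.0005,-0.002,0,0.002,0,0.002,0,-0.002,0,0.001,0,0,0,0,0,0,0])

```text
t: 8.47
eef_pos: [0.4918, 0.0118, 0.0321]
ee_rot: [3.141, -0.007, -2.985]
force: [-0.4, 0.0, -2.9]
width: 0.0214
```

```bash
python3 -c "
from h import *
to([.4999,.0126,.031],[np.pi,0,.156+np.pi])"
```

```text
d [ 0.0081  0.0008 -0.0011] rot [ 0.0005 -0.0073 -0.0011] F [-0.4  0.  -2.9] w 0.0214 t 8.4667
```

Call:
apply_moves(increments=[0.0,0.0,-0.003,0,-0.004,0,0.0,0,-0.003,0,-0.003,0])

```text
t: 8.63
eef_pos: [0.4925, 0.0121, 0.0308]
ee_rot: [-3.14, 0.001, -2.982]
force: [-26.0, 5.4, 70.5]
width: 0.0219
```

```bash
python3 -c "
from h import *
to([.4999,.0126,.031],[np.pi,0,.156+np.pi])"
```

```text
d [0.0074 0.0005 0.0002] rot [ 0.0011  0.0013 -0.0038] F [-26.    5.4  70.5] w 0.0219 t 8.6333
```

Call:
apply_moves(increments=[0,0,0.002,0,0,0,0,0,0,0,0,0])

```text
t: 8.8
eef_pos: [0.4933, 0.0126, 0.0345]
ee_rot: [-3.141, 0.005, -2.981]
force: [0.6, -0.7, -2.3]
width: 0.0214
```

```bash
python3 -c "
from h import *
to([.4999,.0126,.031],[np.pi,0,.156+np.pi]); print(arm.get_state()['moment'])"
```

```text
d [ 0.0066  0.     -0.0035] rot [ 0.      0.0046 -0.0045] F [ 0.6 -0.7 -2.3] w 0.0214 t 8.8
[0.04570562 0.09640608 0.00891088]
```

Call:
apply_moves(increments=[0.003,0.0003,-0.001,0,0.003,-0.003,0.002,0.0003,0,0,0,0])

```text
t: 8.97
eef_pos: [0.4986, 0.0134, 0.0331]
ee_rot: [3.141, 0.002, -2.984]
force: [0.9, -0.1, -2.5]
width: 0.0217
```

```bash
python3 -c "
from h import *
to([.4999,.0126,.031],[np.pi,0,.156+np.pi])"
```

```text
d [ 0.0013 -0.0008 -0.0021] rot [-0.0006  0.0022 -0.0012] F [ 0.9 -0.1 -2.5] w 0.0217 t 8.9667
```

Call:
apply_moves(increments=[0.0015,0.0,0,0,0.001,-0.001,0.0015,0,0,0,0,0])

```text
t: 9.13
eef_pos: [0.5021, 0.0133, 0.0319]
ee_rot: [3.141, -0.0, -2.986]
force: [-0.2, 0.4, -2.4]
width: 0.0213
```

```bash
python3 -c "
from h import *
to([.4999,.0126,.031],[np.pi,0,.156+np.pi])"
```

```text
d [-0.0022 -0.0007 -0.0009] rot [-0.0001 -0.0001  0.0003] F [-0.2  0.4 -2.4] w 0.0213 t 9.1333
```

Call:
apply_moves(increments=[0.001,0.0,0,0,0,0,0.001,0,0,0,0,0])

```text
t: 9.3
eef_pos: [0.5029, 0.0131, 0.0311]
ee_rot: [-3.141, -0.004, -2.987]
force: [-12.8, 8.0, 20.6]
width: 0.0214
```

```bash
python3 -c "
from h import *
to([.4999,.0126,.031],[np.pi,0,.156+np.pi])"
```

```text
d [-0.003  -0.0005 -0.0001] rot [ 0.0009 -0.004   0.0011] F [-12.8   8.   20.6] w 0.0214 t 9.3
```

Call:
apply_moves(increments=[0.0005,0.0,0.0005,0,0,0,0.001,0,0.0003,0,0,0])

```text
t: 9.47
eef_pos: [0.5029, 0.0128, 0.0312]
ee_rot: [-3.141, -0.008, -2.987]
force: [-4.5, 1.2, -0.3]
width: 0.0212
```

```bash
python3 -c "
from h import *
to([.4999,.0126,.031],[np.pi,0,.156+np.pi])"
```

```text
d [-0.003  -0.0002 -0.0002] rot [ 0.0016 -0.0076  0.0018] F [-4.5  1.2 -0.3] w 0.0212 t 9.4667
```

Call:
apply_moves(increments=[0.0015,0.0002,0.0003,0,-0.003,0.001,0.0015,0.0002,0.0002,0,-0.003,0.001])

```text
t: 9.63
eef_pos: [0.503, 0.0127, 0.0312]
ee_rot: [-3.14, -0.008, -2.987]
force: [-9.3, 4.6, 9.4]
width: 0.0217
```

```bash
python3 -c "
from h import *
to([.4999,.0126,.031],[np.pi,0,.156+np.pi]);print(arm.get_state()['moment'])"
```

```text
d [-0.0031 -0.0001 -0.0002] rot [ 0.0026 -0.0073  0.001 ] F [-9.3  4.6  9.4] w 0.0217 t 9.6333
[ 1.75191635  3.51104302 -0.03037635]
```

Call:
apply_moves(increments=[0,0,0.0015,0,0,0,0,0,0.001,0,-0.003,0.001,0.002,0.0003,0.0003,0,-0.003,0,0.002,0.0003,0.0003,0,0,0])

```text
t: 9.97
eef_pos: [0.5031, 0.0121, 0.0328]
ee_rot: [-3.138, -0.009, -2.987]
force: [-6.5, 1.0, -0.5]
width: 0.0213
```

```bash
python3 -c "
from h import *
to([.4999,.0126,.031],[np.pi,0,.156+np.pi]);print(arm.get_state()['moment'])"
```

```text
d [-0.0032  0.0005 -0.0018] rot [ 0.0046 -0.0082  0.0015] F [-6.5  1.  -0.5] w 0.0213 t 9.9667
[ 0.57839069  2.38937949 -0.0147927 ]
```

Call:
apply_moves(increments=[-0.0005,0,-0.001,0.002,-0.005,0.001,-0.0003,0,-0.001,0.002,-0.004,0,0,0,0,0,0,0])

```text
t: 10.22
eef_pos: [0.5029, 0.0119, 0.0313]
ee_rot: [-3.141, 0.002, -2.985]
force: [-1.4, -0.1, -2.3]
width: 0.0217
```

```bash
python3 -c "
from h import *
to([.4999,.0126,.031],[np.pi,0,.156+np.pi]);print(arm.get_state()['moment'])"
```

```text
d [-0.003   0.0007 -0.0003] rot [ 0.0006  0.0025 -0.0001] F [-1.4 -0.1 -2.3] w 0.0217 t 10.2167
[0.06785885 0.33025553 0.00163148]
```

Level, and on or just above the bed. I open to about 32 mm.

Call:
apply_moves(increments=[0,0,0,0,0,0,0,0,0,0,0,0,0,0,0,0,0,0,0,0,0,0,0,0], hand=0.64)

```text
t: 10.55
eef_pos: [0.5055, 0.0125, 0.0323]
ee_rot: [-3.141, 0.008, -2.984]
force: [-0.2, -0.1, -0.1]
width: 0.0316
```

```bash
python3 - <<'E'
from fit import *
to([.4999,.0126,.031],[np.pi,0,.156+np.pi])
f=optics.grab_frame("scene")[:,:,::-1]
# predicted square at target
c=crop(f,215,175,80,65,8)
cv2.imwrite("pics/r.png",c)
E
```

```text
d [-0.0056  0.0001 -0.0013] rot [-0.0007  0.0082 -0.0011] F [-0.2 -0.1 -0.1] w 0.0316 t 10.55
```

View pics/r.png

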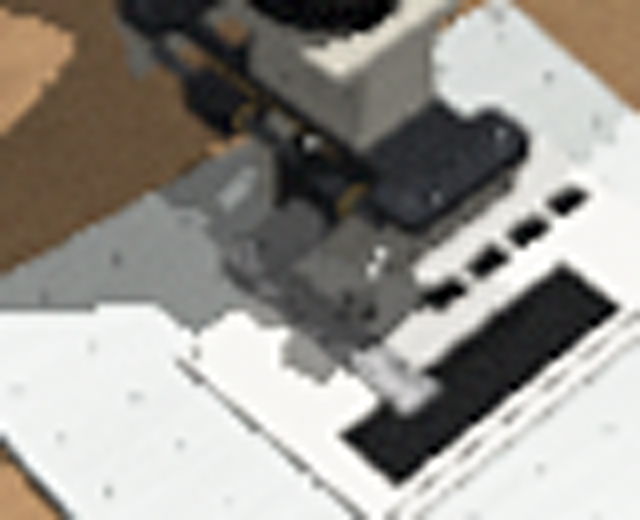

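Released on the bed. The blade lies over the panel, with the cross visible beside its inner edge at crop (365,305). Now a gentle push with the rear finger makes it flush.

Call:
apply_moves(increments=[0.001,0.0002,0.0,0,0.005,0,0.001,0.0002,0,0,0.003,0,0.0005,0.0001,0,0,0,0])

```text
t: 10.85
eef_pos: [0.5078, 0.0129, 0.0322]
ee_rot: [3.141, -0.002, -2.985]
force: [-3.5, -0.4, 1.4]
width: 0.0313
```

```bash
python3 -c "
from h import *
to([.508,.0126,.032],[np.pi,0,.156+np.pi])"
```

```text
d [ 0.0002 -0.0003 -0.0002] rot [-0.0004 -0.0016 -0.0011] F [-3.5 -0.4  1.4] w 0.0313 t 10.85
```

Call:
apply_moves(increments=[0.0012,0.0002,0.0,0,0,0,0.0012,0.0002,0,0,0,0])

```text
t: 11.02
eef_pos: [0.5079, 0.0125, 0.0316]
ee_rot: [3.141, -0.006, -2.986]
force: [-4.8, 0.1, 3.5]
width: 0.0314
```

```bash
python3 -c "
from h import *
to([.508,.0126,.032],[np.pi,0,.156+np.pi])"
```

```text
d [0.0001 0.0001 0.0004] rot [ 0.0008 -0.0064 -0.    ] F [-4.8  0.1  3.5] w 0.0314 t 11.0167
```

Call:
apply_moves(increments=[-0.0035,-0.0005,0.0005,0,-0.003,0,0,0,0.0,0,-0.002,0,0,0,0,0,0,0,0,0,0.003,0,0,0,0,0,0.01,0,0,0,0,0,0.03,0,0,0,0,0,0.035,0,0,0,0,0,0.035,0,0,0,0,-0.02,0.035,0,0,0,0,-0.03,0.03,0,0,0,0,-0.035,0.02,0,0,0,0,-0.035,0.01,0,0,0,0,-0.035,0,0,0,0,0,-0.03,0,0,0,0,0,-0.015,0,0,0,0], hand=0.5)

```text
t: 12.27
eef_pos: [0.5056, -0.1929, 0.2636]
ee_rot: [-3.134, 0.019, -2.974]
force: [0.3, -0.1, -0.2]
width: 0.0439
```

```bash
python3 - <<'E'
from fit import *
to([.5,-.2,.2],[np.pi,0,.156+np.pi])
fr={n:optics.grab_frame(n) for n in("top","scene")}
for n in fr: cv2.imwrite(f"pics/s_{n}.png",fr[n][:,:,::-1])
for n in fr:print(n,"mark",[(np.round(d["point"],1).tolist(),round(d["conf"],2)) for d in finder.landmark_of(n,"register_mark")])
pan=[.5783,.0354,.156]
edge=np.array([[-70,-110,6],[-70,110,6],[-30,-29.3,6]])*1e-3
sq=np.r_[np.array([.503,.0127])+R2(.156)@[0,.002],.156]
out=[]
for n,r in(("top",(215,165,70,60)),("scene",(225,170,70,70))):
    c=crop(fr[n][:,:,::-1],*r,5.5)
    out.append(np.vstack([c,np.zeros((385-c.shape[0],385,3),np.uint8)]))
cv2.imwrite("pics/f.png",np.hstack(out))
E
```

```text
d [-0.0056 -0.0071 -0.0636] rot [ 0.0045  0.0202 -0.0111] F [ 0.3 -0.1 -0.2] w 0.0439 t 12.2667
top mark [([347.2, 201.4], 0.3)]
scene mark [([258.6, 212.0], 0.63), ([169.3, 238.0], 0.58)]
```

View pics/f.png

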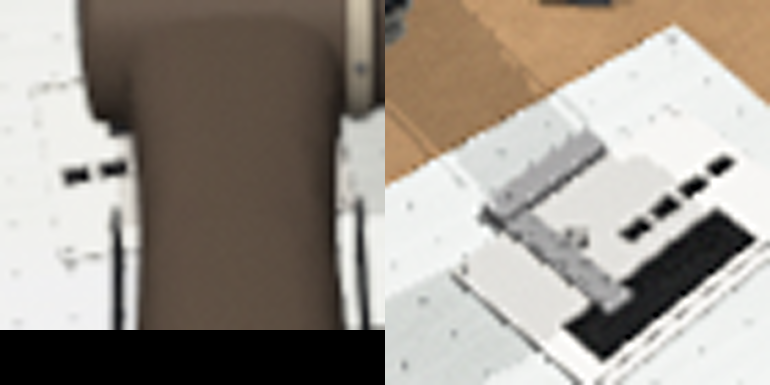

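The scene view shows the square standing on the base plate: blade over the panel, cross at crop (575,238) just beside the inner edge and uncovered. Next is the magnifier pose.

```bash
cat > mag.py <<'E'
from fit import *
from scipy.ndimage import map_coordinates
fr={n:cv2.imread(f"pics/{n}0.png") for n in("top","scene")}
rect={"top":(318,152,64,80),"scene":(135,218,70,70)}
DT={}
K=4
for n,(x,y,w,h) in rect.items():
    big=cv2.resize(fr[n][y:y+h,x:x+w],None,fx=K,fy=K,interpolation=cv2.INTER_CUBIC)
    e=cv2.Canny(cv2.GaussianBlur(big,(0,0),2),25,60,L2gradient=True)
    DT[n]=cv2.distanceTransform(255-e,cv2.DIST_L2,5)/K
a=np.linspace(0,2*np.pi,80,endpoint=False)
def pts(p):
    x,y,z,yaw,dx=p; c,s=np.cos(yaw),np.sin(yaw); q=np.sqrt(.5)
    ax=np.array([c*q,s*q,q]);ay=np.array([-s,c,0]);az=np.array([-c*q,-s*q,q])
    L=np.array([x,y,z]); rim=L+.042*(np.cos(a)[:,None]*ax+np.sin(a)[:,None]*ay)+.0045*az
    t=np.linspace(-1,1,25);B=np.r_[np.c_[62.5*t,45+0*t],np.c_[62.5*t,-45+0*t],np.c_[-62.5+0*t,45*t],np.c_[62.5+0*t,45*t]]*1e-3
    B=np.c_[B[:,:2]@R2(yaw).T+[x+c*dx,y+s*dx],0*B[:,0]+.003]
    return rim,B
def samp(n,P):
    x,y,w,h=rect[n];u=(proj(n,P)-[x,y]+.5)*K-.5
    return map_coordinates(DT[n],[u[:,1],u[:,0]],order=1,mode="nearest")
def res(p,ns,wB=.6):
    r=[]
    for n in ns:
        rim,B=pts(p); r+=[np.minimum(samp(n,rim),3),wB*np.minimum(samp(n,B),2.5)]
    return np.concatenate(r)
if __name__=="__main__":
    best={}
    for ns in(("top","scene"),("top",),("scene",)):
        zz=[None] if len(ns)==2 else [.1418]
        o=min((minimize(lambda v:(res(np.r_[v[:2],v[2] if len(ns)==2 else .1418,v[3:]],ns)**2).mean(),[.589+a_,-.346,.14,y0,-.08+d],method="Nelder-Mead",options=dict(initial_simplex=np.array([.589+a_,-.346,.14,y0,-.08+d])+np.r_[np.zeros((1,5)),np.diag([.006,.006,.006,.06,.01])],maxiter=3000,xatol=1e-5,fatol=1e-6)) for a_ in(-.005,.005) for y0 in(0,.07) for d in(-.012,.012)),key=lambda o:o.fun)
        print(ns,np.round(o.x,4),o.fun)
        best[ns]=o.x
    p=best[("top","scene")];out=[]
    for n in rect:
        x,y,w,h=rect[n];c=crop(fr[n],*rect[n],5.5)
        for P,col in zip(pts(p),((0,0,255),(0,255,0))):
            for u in (proj(n,P)-[x,y]+.5)*5.5: cv2.circle(c,tuple(np.round(u).astype(int)),1,col,-1)
        out.append(c)
    H=max(c.shape[0] for c in out)
    cv2.imwrite("pics/mag.png",np.hstack([np.vstack([c,np.zeros((H-c.shape[0],c.shape[1],3),np.uint8)]) for c in out]))
E
python3 mag.py
```

```text
Traceback (most recent call last):
  File "mag.py", line 31, in <module>
    o=min((minimize(lambda v:(res(np.r_[v[:2],v[2] if len(ns)==2 else .1418,v[3:]],ns)**2).mean(),[.589+a_,-.346,.14,y0,-.08+d],method="Nelder-Mead",options=dict(initial_simplex=np.array([.589+a_,-.346,.14,y0,-.08+d])+np.r_[np.zeros((1,5)),np.diag([.006,.006,.006,.06,.01])],maxiter=3000,xatol=1e-5,fatol=1e-6)) for a_ in(-.005,.005) for y0 in(0,.07) for d in(-.012,.012)),key=lambda o:o.fun)
  File "mag.py", line 31, in <genexpr>
    o=min((minimize(lambda v:(res(np.r_[v[:2],v[2] if len(ns)==2 else .1418,v[3:]],ns)**2).mean(),[.589+a_,-.346,.14,y0,-.08+d],method="Nelder-Mead",options=dict(initial_simplex=np.array([.589+a_,-.346,.14,y0,-.08+d])+np.r_[np.zeros((1,5)),np.diag([.006,.006,.006,.06,.01])],maxiter=3000,xatol=1e-5,fatol=1e-6)) for a_ in(-.005,.005) for y0 in(0,.07) for d in(-.012,.012)),key=lambda o:o.fun)
           ~~~~~~~~^^^^^^^^^^^^^^^^^^^^^^^^^^^^^^^^^^^^^^^^^^^^^^^^^^^^^^^^^^^^^^^^^^^^^^^^^^^^^^^^^^^^^^^^^^^^^^^^^^^^^^^^^^^^^^^^^^^^^^^^^^^^^^^^^^^^^^^^^^^^^^^^^^^^^^^^^^^^^^^^^^^^^^^^^^^^^^^^^^^^^^^
[... 389 characters left out ...]
p.diag([.006,.006,.006,.06,.01])],maxiter=3000,xatol=1e-5,fatol=1e-6)) for a_ in(-.005,.005) for y0 in(0,.07) for d in(-.012,.012)),key=lambda o:o.fun)
                              ~~~^^^^^^^^^^^^^^^^^^^^^^^^^^^^^^^^^^^^^^^^^^^^^^^^^^^^^
  File "mag.py", line 25, in res
    rim,B=pts(p); r+=[np.minimum(samp(n,rim),3),wB*np.minimum(samp(n,B),2.5)]
                                                              ~~~~^^^^^
  File "mag.py", line 20, in samp
    x,y,w,h=rect[n];u=(proj(n,P)-[x,y]+.5)*K-.5
                       ~~~~^^^^^
  File "h.py", line 5, in proj
    m=optics.camera_model(n);T=np.array(m["world_to_cam"]);P=np.atleast_2d(P)
ValueError: time passes only in moves, steps and waits
```

View pics/mag.png

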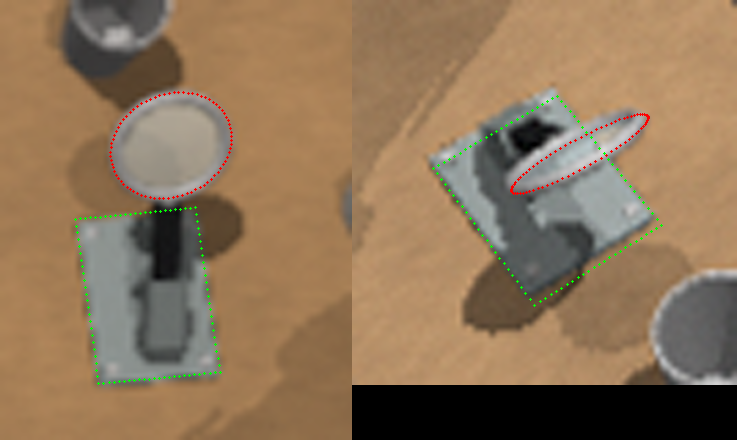

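The overlay matches the rim and base in both views, with no offset over about 1 px. Lens at about (0.5925,-0.344,0.140), holder yaw 0.065. I turn and go to the pre-grasp.

Call:
apply_moves(increments=[-0.004,-0.011,0,0,0,-0.117,-0.004,-0.011,0,0,0,-0.117,-0.004,-0.011,0,0,0,-0.117,-0.004,-0.011,0,0,0,-0.117,-0.004,-0.011,0,0,0,-0.117,-0.004,-0.011,0,0,0,-0.117,-0.004,-0.011,0,0,0,-0.117,-0.004,-0.011,0,0,0,-0.117,-0.004,-0.011,0,0,0,-0.117,-0.004,-0.011,0,0,0,-0.117,-0.004,-0.011,0,0,0,-0.117,-0.004,-0.011,0,0,0,-0.117,-0.004,-0.011,0,0,0,-0.117,0,0,0,0.007,-0.11,0,0,0,0,0.007,-0.11,0,0,0,0,0.007,-0.11,0,0,0,0,0.007,-0.11,0,0,0,0,0.007,-0.11,0,0,0,0,0.007,-0.11,0,0,0,0,0,0,0])

```text
t: 14.13
eef_pos: [0.4584, -0.3166, 0.2679]
ee_rot: [2.463, 0.083, 1.705]
force: [-1.0, -0.7, -0.1]
width: 0.0443
```

```bash
cat > tgt.py <<'E'
from fit import *
psi=.065;L=np.array([.5925,-.344,.140]);q=np.sqrt(.5);c,s=np.cos(psi),np.sin(psi)
ax=np.array([c*q,s*q,q]);ay=np.array([-s,c,0]);az=np.cross(ax,ay)
Rg=Ro.from_matrix(np.c_[ay,np.cross(-az,ay),-az])
def grasp(back,along=.005): return L-(.073-along)*ax+(.008-back)*-az
E
python3 -c "
from tgt import *
print(grasp(.1));to(grasp(.1),Rg);to(grasp(0),Rg);print(arm.get_state()['q'])"
```

```text
[ 0.47960183 -0.35134873  0.15697056]
d [ 0.0212 -0.0347 -0.1109] rot [ 0.0926 -0.0977 -0.0643] F [-1.  -0.7 -0.1] w 0.0443 t 14.1333
d [ 0.0918 -0.0301 -0.1816] rot [ 0.0926 -0.0977 -0.0643] F [-1.  -0.7 -0.1] w 0.0443 t 14.1333
[-0.53252097 -0.07542184 -0.41010876 -0.5448472  -0.70983523 -0.55243227]
```

Call:
apply_moves(increments=[0.006,-0.009,-0.03,0.025,-0.025,-0.016,0.006,-0.009,-0.03,0.025,-0.025,-0.016,0.005,-0.009,-0.025,0.025,-0.025,-0.016,0.003,-0.006,-0.016,0.016,-0.016,-0.01,0,0,0,0,0,0], hand=0.35)

```text
t: 14.55
eef_pos: [0.4815, -0.348, 0.171]
ee_rot: [2.355, 0.003, 1.646]
force: [-0.5, -1.1, 0.5]
width: 0.0568
```

```bash
python3 -c "
from tgt import *
to(grasp(.1),Rg);to(grasp(0),Rg)"
```

```text
d [-0.0019 -0.0033 -0.0141] rot [ 0.0031  0.0014 -0.0098] F [-0.5 -1.1  0.5] w 0.0568 t 14.55
d [ 0.0687  0.0013 -0.0848] rot [ 0.0031  0.0014 -0.0098] F [-0.5 -1.1  0.5] w 0.0568 t 14.55
```

Call:
apply_moves(increments=[0.007,-0.002,-0.018,0.002,0.001,-0.005,0.013,0,-0.016,0.001,0,-0.004,0.012,0.001,-0.013,0,0,0,0.008,0.0005,-0.008,0,0,0,0,0,0,0,0,0])

```text
t: 14.97
eef_pos: [0.5242, -0.3464, 0.1164]
ee_rot: [2.364, -0.002, 1.645]
force: [-0.2, 0.4, -0.2]
width: 0.0572
```

```bash
python3 - <<'E'
from tgt import *
to(grasp(0),Rg)
fr={n:optics.grab_frame(n)[:,:,::-1] for n in("top","scene")}
cv2.imwrite("pics/ap.png",np.hstack([crop(fr["top"],315,150,65,80,5.5),crop(fr["scene"],135,205,70,80,5.5)]))
E
```

```text
d [ 0.026  -0.0004 -0.0302] rot [-0.001  -0.0081 -0.0093] F [-0.2  0.4 -0.2] w 0.0572 t 14.9667
```

View pics/ap.png

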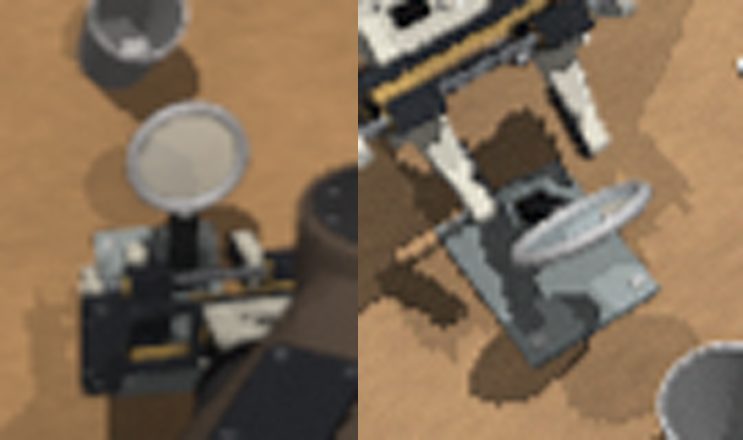

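The fingers stand symmetrically astride the handle in both views. I advance and grip.

Call:
apply_moves(increments=[0.009,0,-0.01,0,-0.004,-0.005,0.009,0,-0.01,0,-0.004,-0.004,0.006,0,-0.007,0,0,0,0.003,0,-0.003,0,0,0,0,0,0,0,0,0])

```text
t: 15.48
eef_pos: [0.552, -0.3469, 0.0946]
ee_rot: [2.35, 0.008, 1.641]
force: [-0.1, 0.2, -0.3]
width: 0.0569
```

```bash
python3 -c "
from tgt import *
to(grasp(0),Rg)"
```

```text
d [-0.0019  0.0001 -0.0084] rot [ 0.0076  0.0065 -0.0047] F [-0.1  0.2 -0.3] w 0.0569 t 15.4833
```

Call:
apply_moves(increments=[-0.002,0,-0.005,0.004,0.003,-0.002,0,0,-0.005,0.003,0.003,-0.002,0,0,0,0,0,0,0,0,0,0,0,0])

```text
t: 15.82
eef_pos: [0.5492, -0.3474, 0.0859]
ee_rot: [2.355, 0.002, 1.637]
force: [0.3, 0.6, 0.7]
width: 0.0569
```

```bash
python3 -c "
from tgt import *
to(grasp(0),Rg)"
```

```text
d [0.001  0.0006 0.0004] rot [ 0.0017  0.001  -0.001 ] F [0.3 0.6 0.7] w 0.0569 t 15.8167
```

Call:
apply_moves(increments=[0,0,0,0,0,0,0,0,0,0,0,0,0,0,0,0,0,0,0,0,0,0,0,0,0,0,0,0,0,0,0,0,0,0,0,0,0,0,0,0,0,0,0,0,0,0,0,0], hand=1, force=15)

```text
t: 16.48
eef_pos: [0.5488, -0.3479, 0.0866]
ee_rot: [2.355, 0.003, 1.636]
force: [0.6, -0.0, 0.3]
width: 0.0197
```

```bash
python3 -c "
from tgt import *
to(grasp(0),Rg)"
```

```text
d [ 0.0014  0.0011 -0.0004] rot [ 0.0024  0.0014 -0.0004] F [ 0.6 -0.   0.3] w 0.0197 t 16.4833
```

Call:
apply_moves(increments=[0,0,0,0,0,0,0,0,0,0,0,0,0.003,0.0002,0.003,0,0,0,0.004,0.0003,0.004,0,0,0,0.006,0.0004,0.006,0,0,0], force=55)

```text
t: 16.9
eef_pos: [0.5605, -0.3467, 0.098]
ee_rot: [2.358, -0.001, 1.635]
force: [-0.2, -0.3, -1.0]
width: 0.0199
```

```bash
python3 -c "
from tgt import *
to(grasp(0),Rg);s=arm.get_state();d=s['eef_pos']-np.array([.5488,-.3479,.0866]);print(d@ax,d@ay,d@az)"
```

```text
d [-0.0103 -0.0001 -0.0117] rot [-0.0004 -0.0021  0.0012] F [-0.2 -0.3 -1. ] w 0.0199 t 16.9
0.01635000170022534 0.0004477907725643375 -0.0002685440689978941
```

Smooth: 16 mm drawn with no side force. I continue.

Call:
apply_moves(increments=[0.008,0.0005,0.008,0,0,0,0.01,0.0005,0.01,0,0,0,0.01,0.0005,0.01,0,0,0,0.01,0.0005,0.01,0,0,0,0.008,0.0005,0.008,0,0,0,0.005,0.0003,0.005,0,0,0])

```text
t: 17.4
eef_pos: [0.6154, -0.3426, 0.1526]
ee_rot: [2.359, -0.003, 1.634]
force: [0.2, -0.7, -0.9]
width: 0.0192
```

```bash
python3 -c "
from tgt import *
to(grasp(0),Rg);s=arm.get_state();d=s['eef_pos']-np.array([.5488,-.3479,.0866]);print(d@ax,d@ay,d@az,s['q'])"
```

```text
d [-0.0652 -0.0042 -0.0663] rot [-0.0025 -0.0027  0.0019] F [ 0.2 -0.7 -0.9] w 0.0192 t 17.4
0.09385653935020744 0.000985379517288533 -0.0005514049191687938 [-0.55229142  0.2831208  -0.2450828  -0.90269218 -0.54760103 -0.28308686]
```

Free of the holder. I lift, level and carry it towards the cross.

Call:
apply_moves(increments=[-0.005,0.002,0.025,0,0,0,-0.01,0.01,0.025,-0.003,0.04,0,-0.01,0.02,0.02,-0.005,0.075,0,-0.01,0.03,0,-0.005,0.075,0,-0.01,0.03,0,-0.005,0.075,0,-0.01,0.03,0,-0.005,0.075,0,-0.01,0.03,0,-0.005,0.075,0,-0.01,0.03,0,-0.005,0.075,0,-0.01,0.03,0,-0.005,0.075,0,-0.01,0.03,0,-0.005,0.075,0,-0.01,0.025,-0.01,-0.005,0.075,0,-0.01,0.02,-0.01,-0.003,0.04,0,-0.004,0.01,-0.01,0,0,0,0,0,0,0,0,0])

```text
t: 18.57
eef_pos: [0.5022, -0.0442, 0.1992]
ee_rot: [3.088, 0.011, 1.629]
force: [0.4, -0.1, -2.2]
width: 0.0194
```

```bash
cat >> tgt.py <<'E'
M=np.array([.556,.0018,.098]); 
def fin(z=0,psi2=.065): return M+[0,0,z]-.068*np.array([np.cos(psi2),np.sin(psi2),0])-[0,0,.008]
Rl=Ro.from_euler("xyz",[np.pi,0,.065+np.pi/2])
E
python3 -c "
from tgt import *
to(fin(.05),Rl)"
```

```text
d [-0.014   0.0416 -0.0592] rot [0.0077 0.0546 0.0069] F [ 0.4 -0.1 -2.2] w 0.0194 t 18.5667
```

Call:
apply_moves(increments=[-0.004,0.013,-0.015,0.003,0.018,0.002,-0.004,0.013,-0.015,0.003,0.018,0.002,-0.003,0.01,-0.014,0.002,0.014,0.002,-0.002,0.005,-0.008,0,0,0,0,0,0,0,0,0,0,0,0,0,0,0])

```text
t: 19.07
eef_pos: [0.49, 0.0003, 0.1459]
ee_rot: [3.136, -0.0, 1.637]
force: [1.1, 0.2, -1.6]
width: 0.0195
```

```bash
python3 -c "
from tgt import *
to(fin(.02),Rl)"
```

```text
d [-0.0019 -0.0029 -0.0359] rot [-0.0008  0.006  -0.0007] F [ 1.1  0.2 -1.6] w 0.0195 t 19.0667
```

Call:
apply_moves(increments=[-0.001,-0.001,-0.013,0,0.003,0,-0.001,-0.001,-0.013,0,0.003,0,0,0,-0.008,0,0,0,0,0,0,0,0,0,0,0,0,0,0,0])

```text
t: 19.48
eef_pos: [0.4901, -0.0032, 0.1131]
ee_rot: [3.137, -0.0, 1.636]
force: [0.1, 0.0, -1.3]
width: 0.0197
```

```bash
python3 - <<'E'
from tgt import *
to(fin(0),Rl)
s=arm.get_state();R=Ro.from_euler("xyz",s["ee_rot"]).as_matrix()
y,x,z=R[:,0],None,-R[:,2]; x=np.cross(y,z)
C=s["eef_pos"]+.008*z+.068*x
print("lens predicted",C)
fr={n:optics.grab_frame(n)[:,:,::-1] for n in("top","scene")}
for n in fr: cv2.imwrite(f"pics/l_{n}.png",fr[n]); print(n,[(np.round(d["point"],1).tolist(),round(d["conf"],2)) for d in finder.landmark_of(n,"magnifier_lens")],"pred",proj(n,C))
a=np.linspace(0,2*np.pi,60);rim=C+.042*(np.cos(a)[:,None]*x+np.sin(a)[:,None]*y)+.0045*z
out=[]
for n,r in(("top",(215,160,70,70)),("scene",(215,165,75,70))):
    c=crop(fr[n],*r,5.5)
    for P,k in((rim,(0,0,255)),(np.array([[.5532,.0018,.018]]),(0,255,0))):
        for u in(proj(n,P)-r[:2]+.5)*5.5: cv2.circle(c,tuple(np.round(u).astype(int)),1,k,-1)
    out.append(c)
cv2.imwrite("pics/lens.png",np.hstack(out))
E
```

```text
d [-0.0019  0.0006 -0.0231] rot [-0.0008  0.0047  0.0002] F [ 0.1  0.  -1.3] w 0.0197 t 19.4833
lens predicted [0.55790266 0.00118732 0.12145456]
top [] pred [[258.01479217 190.26998114]]
scene [([261.8, 196.0], 0.89), ([267.0, 223.5], 0.4)] pred [[260.72134329 195.2590577 ]]
```

View pics/lens.png

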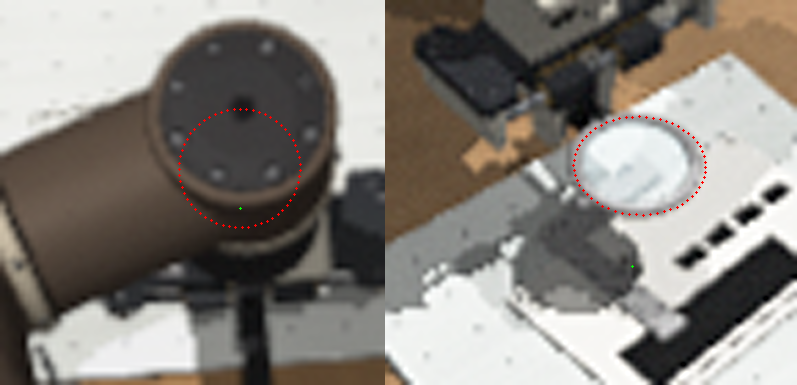

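The scene view shows the lens ring on its predicted position (crop x 573–705 against 574–706) and level. The last 23 mm down remain.

Call:
apply_moves(increments=[-0.001,0.0003,-0.008,0,0.002,0,-0.001,0.0003,-0.007,0,0.002,0,0,0,-0.005,0,0,0,0,0,-0.002,0,0,0,0,0,0,0,0,0,0,0,0,0,0,0])

```text
t: 20.18
eef_pos: [0.4885, -0.0019, 0.09]
ee_rot: [3.139, -0.002, 1.636]
force: [0.6, -0.3, -1.1]
width: 0.0193
```

```bash
python3 -c "
from tgt import *
M[0]=.555
to(fin(0),Rl)"
```

```text
d [-0.0013 -0.0007 -0.    ] rot [-0.0019  0.0028 -0.0003] F [ 0.6 -0.3 -1.1] w 0.0193 t 20.1833
```

Call:
apply_moves(increments=[-0.001,-0.0005,0,0,0.002,0,0,0,0,0,0,0,0,0,0,0,0,0,0,0,0,0,0,0,0,0,0,0,0,0,0,0,0,0,0,0])

```text
t: 20.68
eef_pos: [0.4878, -0.0023, 0.0905]
ee_rot: [3.14, -0.002, 1.636]
force: [-0.4, 0.2, -1.1]
width: 0.0193
```

```bash
python3 - <<'E'
from tgt import *
M[0]=.555;to(fin(0),Rl)
s=arm.get_state();R=Ro.from_euler("xyz",s["ee_rot"]).as_matrix()
y=R[:,0];z=-R[:,2];x=np.cross(y,z);C=s["eef_pos"]+.008*z+.068*x
f=optics.grab_frame("scene")[:,:,::-1].copy()
print("lens",C,"speed",np.abs(s["qd"]).max(),[(np.round(d["point"],1).tolist(),round(d["conf"],2)) for d in finder.landmark_of("scene","magnifier_lens")],"pred",proj("scene",C))
a=np.linspace(0,2*np.pi,40);rim=C+.042*(np.cos(a)[:,None]*x+np.sin(a)[:,None]*y)+.0045*z
r=(225,175,70,60);c=crop(f,*r,6);d=c.copy()
for P,k in((rim,(0,0,255)),(np.array([[.5532,.0018,.018],[.556,.0018,.018]]),(0,255,0))):
    for u in(proj("scene",P)-r[:2]+.5)*6: cv2.circle(d,tuple(np.round(u).astype(int)),1,k,-1)
w=cv2.resize(f,(480,360));bl=np.zeros((240,840,3),np.uint8)
cv2.imwrite("pics/end.png",np.hstack([cv2.resize(c,(390,334)),cv2.resize(d,(390,334))]))
E
```

```text
d [-0.0007 -0.0003 -0.0005] rot [-0.002   0.0014 -0.0005] F [-0.4  0.2 -1.1] w 0.0193 t 20.6833
lens [0.55565136 0.0020896  0.09862029] speed 0.0029997083814790474 [([260.3, 198.9], 0.67)] pred [[260.38761633 199.03319318]]
```

View pics/end.png

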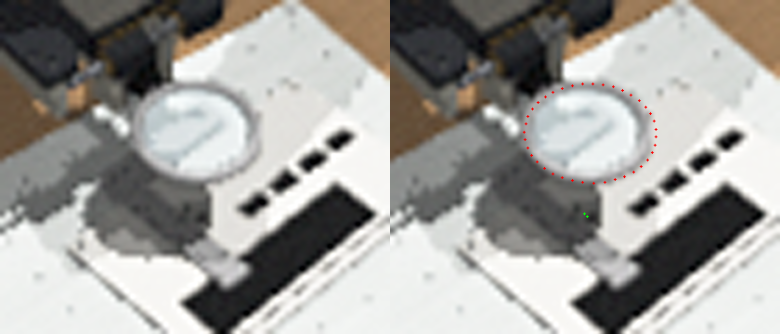

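The lens sits on its predicted ring, level, and the blade is still in place. I hand the job in.

```bash
python3 -c "
from station import arm
print(arm.job_done())"
```

```text
the job is handed in; nothing more can be done
None
```

The job is handed in at t ≈ 20.7 s of the 54 s allowed; no verdict was reported.

**Square:** I set the steel square on the base plate and let go of it. I then pushed the stock gently against the panel's near edge until it would not move further (about 5 N). The scene view shows the blade over the panel with the cross uncovered beside its inner edge, at an estimated 7–8 mm.

**Magnifier:** I drew it out of the holder with no side force and levelled it. It is still held in the air with a 55 N grip. Its lens centre, worked out from the tool pose, is at (0.556, 0.002, 0.099) m. I put the cross at (0.553–0.556, 0.002), so the lens should be about 80 mm above the panel and within about 3 mm of centre. In the scene view the lens network agreed with this to a fraction of a pixel, and the tool is level to within 0.003 rad.

**Checks that were limited or disagreed:**
- The arm hid the top view of the finished layout, so the square and the final lens position were confirmed in the scene view only.
- Contact with the panel edge came about 3 mm further in x than the vision fit, and the two cameras differed by 3–4 mm on the cross. I aimed the lens between these values.
- While lowering the square, one contact with the base plate briefly reached about 75 N at the wrist (limit 120 N). It was steel on plate, through the fingers.

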